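Hold a sensor probe down on a sprung fixture for screwing

TASK

Take the probe with the two-eared flange out of the wooden rack, slide its stem into the bore of the sprung aluminium plate on the grey fixture until the flange lies flat on the plate, its two ears in line with the plate's length so that the screw holes match. Then press it down steadily with about 12 N, which sinks the plate about 14 mm (never down to its stop), so that a colleague can put in the screws: finish while still gripping and pressing it, and leave the other two probes in the rack.

Things in the scene. Friction and masses are not known exactly. Their poses are not given: they have to be found in the camera images.
- ear_probe: The probe to fit, about 0.3 kg: aluminium flange 8 mm thick with two ears (84 mm over the ears along x, 46 mm along y, a screw hole in each ear); above it a black head; below it a steel stem of 16 mm diameter, 70 mm long, its last 10 mm tapering to 6 mm. Origin at the centre of the flange's underside, z up; a half turn about z makes no difference. Hangs in one of the rack's bores, ears roughly along the rack.
- head (a point): Centre of that probe's black rectangular head, 33 mm above its origin: 40 mm (x, along the ears) by 26 mm (y) by 50 mm tall, from the flange's top at 8 mm to 58 mm above the origin; grip it across its 26 mm. A steel connector of 18 mm diameter stands on it, up to 68 mm.
- disc_probe: Another probe, with a round flange of 62 mm diameter; origin at the centre of its flange's underside; same stem and head as the two-eared probe. Stays in the rack.
- square_probe: Another probe, with a square flange of 56 mm; origin at the centre of its flange's underside; same stem and head as the two-eared probe. Stays in the rack.
- rack: Fixed light wooden rack, 80 mm (x) by 290 mm (y), top at 85 mm; three upright bores of 18.5 mm in a row along its y axis, 95 mm apart, the middle one at its centre, with a probe in each (any order). Origin at the centre of its underside on the table.
- fixture: Fixed grey fixture: foot 170 mm (x) by 90 mm by 50 mm high, a 26 mm bore down its middle; two steel pillars, 12 mm diameter, 140 mm high, 64 mm either side of the middle along x, each with a 20 mm collar up to 112 mm (the ears fit between them); the sprung plate rides on the pillars. Origin at the centre of its underside on the table.
- seat (a point): Centre of the bore's mouth on the top face of the sprung aluminium plate (160 mm along x, 60 mm along y, 20 mm thick; bore 18.5 mm, 2 mm chamfer). Rides with the plate; 105 mm above the table when the plate is up. x along the plate's length, through its two screw holes; z up.
- plate (a joint): How far the sprung plate is pressed down, m: 0 up, stop at 0.026. It pushes up on the flange with 5 N at the top plus 0.5 N per mm (12 N at 14 mm). The probe's bare weight does not sink it. That weight, about 3 N, is part of the push, so a gripper that holds the probe feels about 3 N less than the plate.
Mind the look-alikes: they are no part of the job. Leave any yellow look-alike of the fixture alone.

How it is judged:
On the way, in this order (a step that is already met when the one before it is completed fails the run):
1. the two-eared probe is lifted clear of the rack in the gripper (height (world z) of ear_probe above 0.158 m and contact force between the fingers and ear_probe above 1 N), for 0.1 s.
2. its stem is at least 40 mm down the bore of the sprung plate (z of ear_probe in the frame of seat below 0.03 m and horizontal distance between ear_probe and seat below 0.006 m), for 0.1 s.
At the end, for the whole second after the job is handed in: Still gripped and at rest: stem in the bore, flange on the plate within 2.5 mm, tilt under 0.05 rad, ears within 0.12 rad of the plate's length, bearing on the fixture, plate 8 to 20 mm down (its spring then takes 9 to 15 N); the other two probes within 20 mm of their start (z of ear_probe in the frame of seat between -0.0025 and 0.0025 m and horizontal distance between ear_probe and seat below 0.0035 m and angle between the x axis of ear_probe and the x axis of seat, either way round below 0.12 rad and angle between ear_probe's own z axis and vertical below 0.05 rad and contact force between ear_probe and fixture above 8.5 N and value of joint plate between 0.008 and 0.02 m and linear speed of ear_probe below 0.01 m/s and contact force between the fingers and ear_probe above 2 N and distance of each of disc_probe, square_probe from where it was at the start of the episode below 0.02 m); the arm keeps its last pose, push and grip.
It fails at once if the sprung plate driven to its stop (over 25 mm) (value of joint plate above 0.025 m).
It fails at once if another probe pulled out or knocked (over 20 mm) (distance of any of disc_probe, square_probe from where it was at the start of the episode above 0.02 m).
It also fails if it takes over 54 s, if anything falls off the work surface, if the arm or the gripper's body presses on something with over 40 N, if the wrist force passes 120 N, or if a joint passes its speed limit or range.

ROBOT

A 6-joint arm with a two-finger parallel gripper is mounted at the origin on the work surface. World frame = base frame: x ahead of the robot, y to its left, z up, the work surface at z = 0. Lengths are in m, angles in rad, forces in N, time in s.
With the tool pointing down it reaches from about 0.225 to 0.875 m from the base axis. Payload 3.4 kg.
Tool frame: the origin (TCP) lies at the very end of the fingers, on their centre line; the grasp point (between the pads) lies behind it (manip.tcp_to_grasp is the z of the grasp point in the tool frame, in m); z points along the fingers, y is the direction in which the jaws open and shut (so a half turn about z gives the same grasp; the last joint's range is limited). The gripper opens to 85 mm and grips with 20 to 120 N. Pads are 22 mm wide; open, the fingers measure 114 mm over their backs; the gripper's body (76 mm by 85 mm) begins 54 mm behind the grasp point. The pads swing forward as they close: fully open they stand 13 mm farther back than shut.
Start: joints at [-1.332, 0.276, 1.505, -0, 1.361, -0.121], TCP at [0.202, -0.538, 0.231] pointing down, gripper open.
Joint ranges: [-2.89, 2.89], [-0.75, 2.08], [0.22, 2.7], [-1.18, 4.32], [0.11, 2.71], [-2.7, 2.7]. Speed limits (rad/s): [2.57, 2.57, 3.14, 3.14, 3.14, 3.14].

INTERFACE

Orientations are given as a unit quaternion [w, x, y, z].
In Python, from rig import manip, eyes gives the robot as it stands.
- The arm moves only by the tool servo_tool, never from a script. Its argument "increments" is a list of rows, each an object with "slide": the shift along the tool's x, y, z in m, a list of three; "spin": the turn about the tool's z in degrees. A call has 1 to 8 rows; each row shifts and turns the commanded pose from where the row before left it, along the tool's axes as they then stand; what a row does not reach is not made up. A row lasts 1/10 s, in which the tool goes at most 50 mm and 8.59 degrees, less where a joint would pass 70% of its speed; a pose out of reach is approached as far as the arm can. A call is refused whole if a number of a shift passes 0.05 or a number of a turn 8.59, either way. A call with a gripper value outside its range is refused whole. "hand" is the opening, from 0 (shut) to 1 (fully open), set as the call begins (left out, the last holds). The fingers move at their own pace and stop on an object; "newtons" is the grip in N (left out, the last holds). Time passes only in rows, so rows that do not move let the fingers close. It gives the time, the measured TCP pose, the force and the opening at its end, in the units of the state.
- manip.get_state(): the state, without advancing time (a new reading comes with each control period).
- eyes.get_image(name): name is "side" or "top"; returns the picture (420x560x3 uint8, blue, green, red); there is no depth.
- eyes.calibration(name): a dict with "fx", "fy", "cx", "cy" (pixels), "k1" (the pictures are not rectified: a ray, as slopes to the right and down, at radius r is drawn at 1 + k1 r^2 times it, then the intrinsics apply), "rvec" (rotation vector, rad) and "tvec" (3), from world to camera coordinates, as OpenCV has them. Camera axes: x right, y down, z forward; pixel columns grow to the right and rows downward; lengths in m; the calibration is good to about 2 mm. A picture is of the moment at which its call begins. calibration takes no time and is no camera call.
- manip.sign_off(): hands the job in, once; it reports no verdict.
The state is a dict: "clock": time; "qpos": joint angles; "qd": joint speeds; "effort": joint torques, N m; "position": TCP position; "ee_rot": TCP orientation; "contact_force": force on the tool from outside, world axes, zero at the start; "moment": the same for the moment, N m; "width": finger opening in m.
Only numpy, scipy, OpenCV 4.12 (cv2) and the standard library are available. Lean on these libraries where they do the work, as an engineer would, in place of code of your own. Each camera call takes 0.05 s, during which the arm holds its last target.

## Working session

There is one attempt and no reset: what is moved stays moved. The work goes in short steps, Python scripts to look and compute and a tool call to move; the robot and the scene stay as the last step left them, time stands still between calls to the robot, and variables do not carry over. Pictures are saved under pics/ and viewed, and the job is handed in when it is done.

Besides the shell and the picture viewer there is one more tool, called as a command line: name --argument value ..., lists and objects as JSON in quotes. servo_tool: Moves the arm, as the interface text tells. Its arguments: {"type":"object","properties":{"increments":{"type":"array","items":{"type":"object","properties":{"slide":{"type":"array","items":{"type":"number"}},"spin":{"type":"number"}}}},"hand":{"type":"number"},"newtons":{"type":"number"}},"required":["increments"]}

```bash
ls; mkdir -p pics; python3 - <<'E'
from rig import manip, eyes
import cv2
for n in("side","top"):
    cv2.imwrite(f"pics/{n}0.png",eyes.get_image(n)); print(n,eyes.calibration(n))
print(manip.get_state(), manip.tcp_to_grasp)
E
```

```text
pics
side {'fx': 386.4127485019012, 'fy': 386.4127485019012, 'cx': 279.04185448977745, 'cy': 215.2970792944878, 'k1': -0.0857708650049349, 'rvec': array([ 2.22763981, -0.2740014 ,  0.12513823]), 'tvec': array([-0.49543356,  0.15459543,  0.72794201])}
top {'fx': 437.35510620503624, 'fy': 437.35510620503624, 'cx': 275.8807364494708, 'cy': 207.41545059314035, 'k1': 0.018188384526013963, 'rvec': array([ 2.11440134, -2.12662894,  0.15439883]), 'tvec': array([-0.01564305,  0.53329772,  0.97798678])}
{'clock': 0.1, 'qpos': array([-1.33198140e+00,  2.76560914e-01,  1.50601932e+00,  4.49190114e-05,
        1.36068008e+00, -1.21015005e-01]), 'qd': array([ 0.00085754, -0.00194253, -0.00407322, -0.00048805, -0.00043304,
        0.00016204]), 'effort': array([ 1.62722874e-03, -4.17698622e+01, -2.46404260e+01,  6.30248041e-05,
        5.80124746e-03,  6.18817296e-06]), 'position': array([ 0.20235736, -0.53771935,  0.23050448]), 'ee_rot': array([-8.33675331e-04,  9.83859412e-01,  1.78941226e-01, -2.71605260e-05]), 'contact_force': array([-0.79062223, -0.60930455,  0.33844401]), 'moment': array([-0.01020975, -0.07075263, -0.01847905]), 'width': 0.08527561314023474} -0.0187
```

View pics/side0.png

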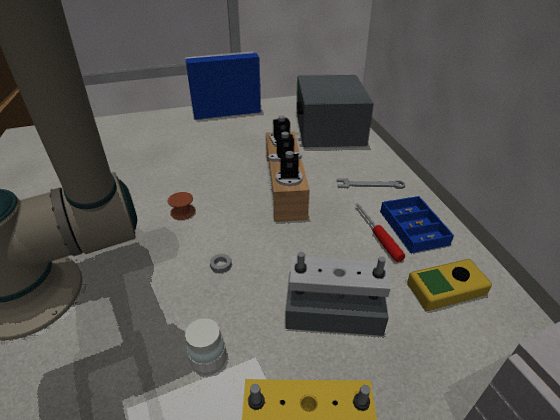

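View pics/top0.png

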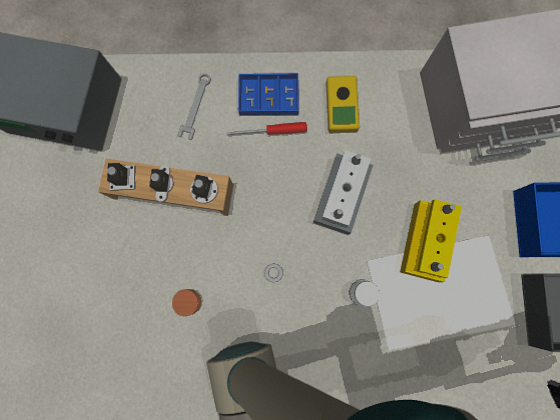

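The top view shows the rack at about (165,187) with three probes, the grey fixture at (345,190) and the yellow look-alike at (435,240). I'll zoom in on both.

```bash
cat > h.py <<'E'
import numpy as np,cv2
from rig import manip,eyes
def cal(n):
    c=eyes.calibration(n);K=np.array([[c['fx'],0,c['cx']],[0,c['fy'],c['cy']],[0,0,1]])
    return K,np.array([c['k1'],0,0,0,0.]),c['rvec'],c['tvec']
def ray(n,uv):
    K,d,r,t=cal(n);p=cv2.undistortPoints(np.array(uv,float).reshape(-1,1,2),K,d).reshape(-1,2)
    R=cv2.Rodrigues(r)[0];D=np.c_[p,np.ones(len(p))]@R
    return -R.T@t,D
def onz(n,uv,z):
    o,D=ray(n,uv);return o+D*((z-o[2])/D[:,2])[:,None]
def proj(n,P):
    K,d,r,t=cal(n);return cv2.projectPoints(np.array(P,float).reshape(-1,1,3),r,t,K,d)[0].reshape(-1,2)
E
python3 - <<'E'
import cv2,numpy as np
a=cv2.imread('pics/top0.png');s=cv2.imread('pics/side0.png')
f=lambda i,x,y,w,h,k:cv2.resize(i[y:y+h,x:x+w],None,fx=k,fy=k,interpolation=cv2.INTER_CUBIC)
cv2.imwrite('pics/z1.png',f(a,95,150,150,75,5))
cv2.imwrite('pics/z2.png',f(a,300,140,90,100,6))
cv2.imwrite('pics/z3.png',f(s,255,105,75,120,5))
cv2.imwrite('pics/z4.png',f(s,275,240,125,100,6))
E
```

```text
(no output)
```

View pics/z1.png

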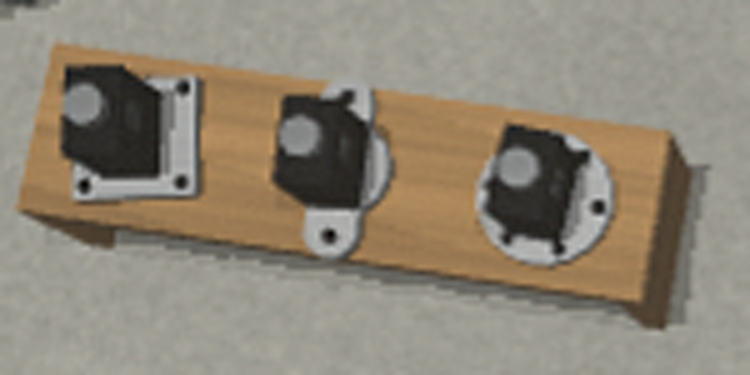

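View pics/z2.png

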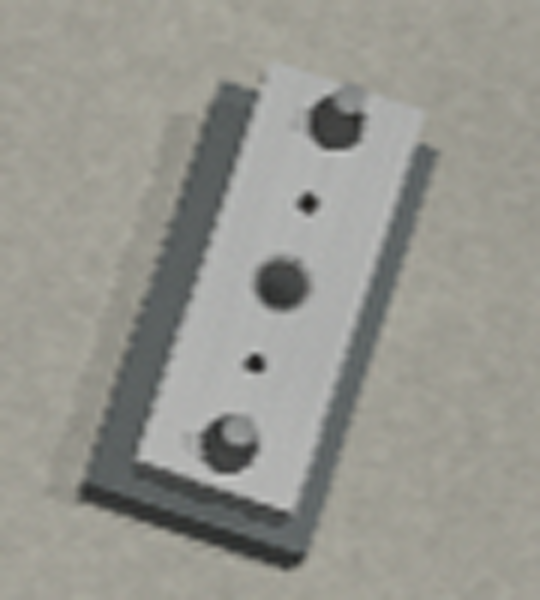

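View pics/z3.png

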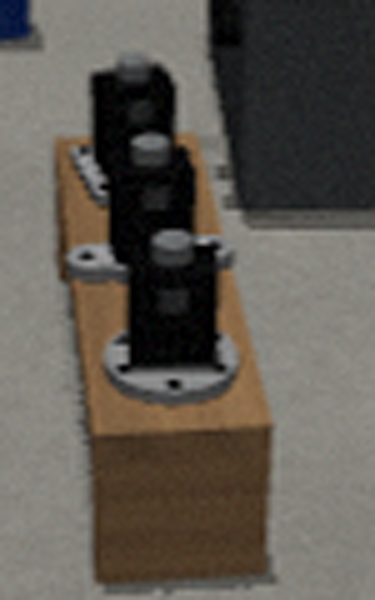

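View pics/z4.png

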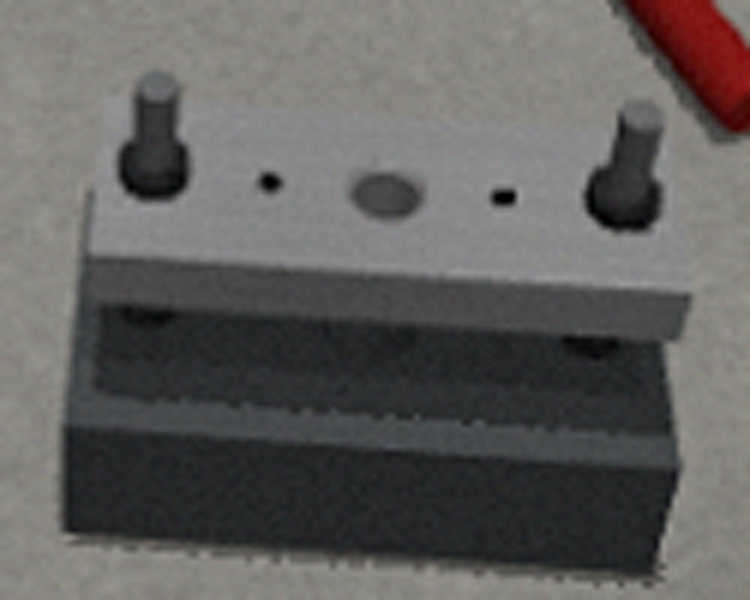

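The middle probe is the two-eared one: its ear holes are at top-view pixels (164,169) and (161,197), with the ears across the row. The grey plate's bore is at about (347,187). Next I'll measure these points with masks and rays.

```bash
cat > m.py <<'E'
from h import *
def cen(img,x,y,r,dark=True,k=8,thr=None):
    # subpixel centroid of dark/bright blob near (x,y)
    g=cv2.cvtColor(img,cv2.COLOR_BGR2GRAY).astype(np.float32)
    p=cv2.getRectSubPix(g,(2*r+1,2*r+1),(x,y)); p=cv2.resize(p,None,fx=k,fy=k,interpolation=cv2.INTER_CUBIC)
    t=(p.min()+p.max())/2 if thr is None else thr
    m=((p<t) if dark else (p>t)).astype(np.uint8)
    n,l,s,c=cv2.connectedComponentsWithStats(m)
    cc=p.shape[0]/2
    cand=[i for i in range(1,n) if s[i,4]>20]
    i=min(cand,key=lambda i:np.hypot(*(c[i]-cc)))
    q=(c[i]+.5)/k-.5-r
    return np.array([x,y])+q, s[i,4]/k/k
def tri(uvt,uvs):
    A=[];b=[]
    for n,u in(("top",uvt),("side",uvs)):
        o,D=ray(n,[u]);d=D[0]/np.linalg.norm(D[0]);M=np.eye(3)-np.outer(d,d);A.append(M);b.append(M@o)
    return np.linalg.solve(A[0]+A[1],b[0]+b[1])
E
cat > a.py <<'E'
from m import *
T=cv2.imread('pics/top0.png');S=cv2.imread('pics/side0.png')
zt=lambda X,Y,k,ox,oy:((X+.5)/k-.5+ox,(Y+.5)/k-.5+oy)
J={'bore':(T,zt(283,284,6,300,140),7,True,.105,'top'),'h1':(T,zt(308,203,6,300,140),3,True,.105,'top'),'h2':(T,zt(255,363,6,300,140),3,True,.105,'top'),
'sbore':(S,zt(387,194,6,275,240),8,True,.105,'side'),'sh1':(S,zt(503,197,6,275,240),4,True,.105,'side'),'sh2':(S,zt(270,182,6,275,240),4,True,.105,'side'),
'conn':(T,zt(299,135,5,95,150),6,False,.153,'top'),'e2':(T,zt(329,236,5,95,150),3,True,.093,'top'),'e1':(T,zt(348,97,5,95,150),3,True,.093,'top'),
'sconn':(S,zt(150,149,5,255,105),6,False,.153,'side'),'se2':(S,zt(88,256,5,255,105),3,True,.093,'side')}
for k,(im,c,r,d,z,n) in J.items():
    u,a=cen(im,*c,r,d); print(k,np.round(c,1),np.round(u,2),round(a,1),np.round(onz(n,[u],z)[0],4),' guess',np.round(onz(n,[c],z)[0],4))
E
python3 a.py
```

```text
bore [346.8 186.9] [346.44 186.99] 57.2 [ 0.5675 -0.1763  0.105 ]  guess [ 0.5676 -0.177   0.105 ]
h1 [350.9 173.4] [350.89 173.44] 7.1 [ 0.5981 -0.1871  0.105 ]  guess [ 0.5982 -0.1871  0.105 ]
h2 [342.1 200.1] [342.08 200.15] 7.4 [ 0.538  -0.1659  0.105 ]  guess [ 0.5381 -0.1659  0.105 ]
sbore [339.1 271.9] [338.98 272.22] 73.7 [ 0.5679 -0.1792  0.105 ]  guess [ 0.5683 -0.1786  0.105 ]
sh1 [358.4 272.4] [358.51 272.49] 8.3 [ 0.5988 -0.1878  0.105 ]  guess [ 0.5987 -0.1876  0.105 ]
sh2 [319.6 269.9] [319.52 269.92] 8.2 [ 0.5386 -0.1663  0.105 ]  guess [ 0.5387 -0.1663  0.105 ]
conn [154.4 176.6] [152.4  176.32] 80.6 [0.5839 0.2413 0.153 ]  guess [0.5833 0.237  0.153 ]
e2 [160.4 196.8] [160.44 196.71] 6.7 [0.5515 0.24   0.093 ]  guess [0.5513 0.2401 0.093 ]
e1 [164.2 169. ] [163.11 170.28] 18.5 [0.6128 0.2364 0.093 ]  guess [0.6158 0.2341 0.093 ]
sconn [284.6 134.4] [284.62 133.19] 20.2 [0.583  0.2352 0.153 ]  guess [0.5814 0.229  0.153 ]
se2 [272.2 155.8] [271.83 155.71] 3.7 [0.5519 0.2405 0.093 ]  guess [0.5526 0.2398 0.093 ]
```

Seat is at about (0.568, -0.177) with yaw about -19.5°. The ear probe is at about (0.5835, 0.2372) with yaw about -5.4°. First I'll spin the tool to the probe's yaw.

servo_tool --increments '[{"spin": 6.5}, {"spin": 6.5}, {"spin": 6.5}, {"spin": 6.5}]' --hand 1

```text
$.increments[0]: bad value
```

servo_tool --increments '[{"slide": [0.015, -0.04, 0]}, {"slide": [0.015, -0.04, 0]}, {"slide": [0.015, -0.04, 0]}, {"slide": [0.015, -0.04, 0]}, {"slide": [0.015, -0.04, 0]}, {"slide": [0.015, -0.04, 0]}, {"slide": [0.015, -0.04, 0]}, {"slide": [0.015, -0.04, 0]}]'

```text
$.increments[0]: bad value
```

servo_tool --increments '[{"slide": [0.015, -0.04, 0]}, {"slide": [0.015, -0.04, 0]}, {"slide": [0.015, -0.04, 0]}, {"slide": [0.015, -0.04, 0]}, {"slide": [0.015, -0.04, 0]}, {"slide": [0.015, -0.04, 0]}, {"slide": [0.015, -0.04, 0]}, {"slide": [0.015, -0.04, 0]}]'

```text
$.increments[0]: bad value
```

servo_tool --increments '[{"slide": [0, 0, 0], "spin": 6.5}, {"slide": [0, 0, 0], "spin": 6.5}, {"slide": [0, 0, 0], "spin": 6.5}, {"slide": [0, 0, 0], "spin": 6.5}]' --hand 1

```text
clock: 0.5
position: [0.2024, -0.5379, 0.2308]
ee_rot: [-0.001, 0.999, -0.049, -0.0]
contact_force: [-0.3, -0.7, 0.1]
width: 0.0854
```

servo_tool --increments '[{"slide": [0.015, -0.04, 0], "spin": 0}, {"slide": [0.015, -0.04, 0], "spin": 0}, {"slide": [0.015, -0.04, 0], "spin": 0}, {"slide": [0.015, -0.04, 0], "spin": 0}, {"slide": [0.015, -0.04, 0], "spin": 0}, {"slide": [0.015, -0.04, 0], "spin": 0}, {"slide": [0.015, -0.04, 0], "spin": 0}, {"slide": [0.015, -0.04, 0], "spin": 0}]'

```text
clock: 1.3
position: [0.3522, -0.2291, 0.2311]
ee_rot: [-0.0, 0.999, -0.047, -0.0]
contact_force: [1.3, -0.4, -0.2]
width: 0.0855
```

servo_tool --increments '[{"slide": [0.015, -0.04, 0], "spin": 0}, {"slide": [0.015, -0.04, 0], "spin": 0}, {"slide": [0.015, -0.04, 0], "spin": 0}, {"slide": [0.015, -0.04, 0], "spin": 0}, {"slide": [0.015, -0.04, 0], "spin": 0}, {"slide": [0.015, -0.04, 0], "spin": 0}, {"slide": [0.015, -0.04, 0], "spin": 0}, {"slide": [0, 0, 0], "spin": 0}]'

```text
clock: 2.1
position: [0.4844, 0.0424, 0.2308]
ee_rot: [-0.001, 0.999, -0.044, 0.0]
contact_force: [-0.8, 0.4, 0.9]
width: 0.0852
```

servo_tool --increments '[{"slide": [0.016, -0.04, 0], "spin": 0}, {"slide": [0.016, -0.04, 0], "spin": 0}, {"slide": [0.016, -0.04, 0], "spin": 0}, {"slide": [0.016, -0.04, 0], "spin": 0}, {"slide": [0.012, -0.03, 0], "spin": 0}, {"slide": [0.006, -0.012, 0], "spin": 0.4}, {"slide": [0, 0, 0], "spin": 0}, {"slide": [0, 0, 0], "spin": 0}]'

```text
clock: 2.9
position: [0.5826, 0.2299, 0.2308]
ee_rot: [0.001, 0.999, -0.051, -0.001]
contact_force: [0.0, -0.7, -0.5]
width: 0.0858
```

```bash
python3 - <<'E'
from m import *
s=manip.get_state();print(s['position'],s['ee_rot'],s['qpos'])
a=eyes.get_image('top');b=eyes.get_image('side')
cv2.imwrite('pics/top1.png',a);cv2.imwrite('pics/side1.png',b)
f=lambda i,x,y,w,h,k:cv2.resize(i[y:y+h,x:x+w],None,fx=k,fy=k,interpolation=cv2.INTER_CUBIC)
cv2.imwrite('pics/z5.png',f(b,225,50,130,150,4))
print(proj('top',s['position']),proj('side',s['position']))
E
```

```text
[0.58264079 0.22994539 0.23083613] [ 9.10882411e-04  9.98714793e-01 -5.06686263e-02 -7.88784707e-04] [ 2.65597207e-01  3.54998576e-01  1.38858853e+00 -1.25901446e-03
  1.40007164e+00  1.93798946e+00]
[[146.00983378 167.33454454]] [[285.15406429 102.97145857]]
```

View pics/z5.png

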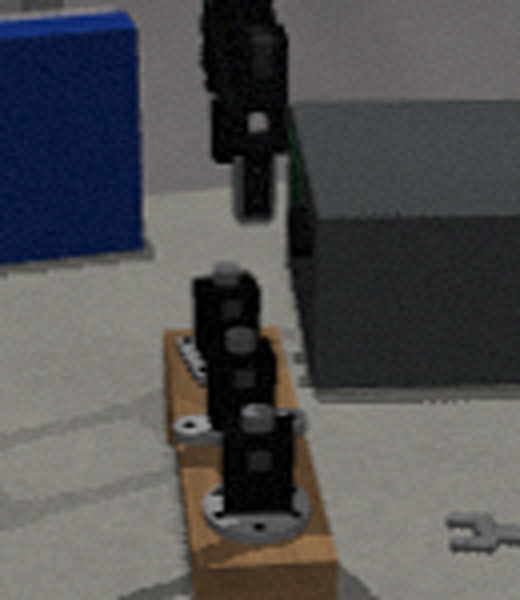

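View pics/top1.png

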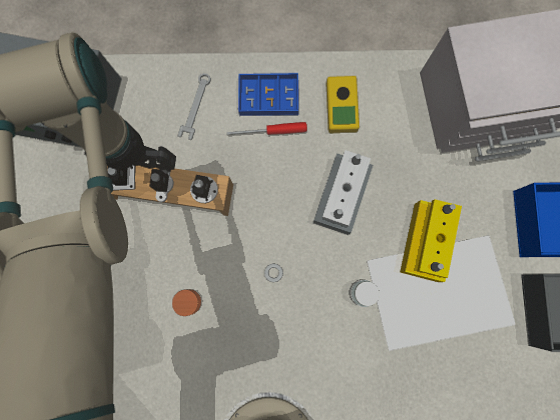

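The tool is above the rack's middle probe, 7 mm short in y. I'll correct that and descend most of the way.

servo_tool --increments '[{"slide": [0, -0.0073, 0], "spin": -0.4}, {"slide": [0, 0, 0.02], "spin": 0}, {"slide": [0, 0, 0.025], "spin": 0}, {"slide": [0, 0, 0.02], "spin": 0}, {"slide": [0, 0, 0.01], "spin": 0}, {"slide": [0, 0, 0.005], "spin": 0}, {"slide": [0, 0, 0], "spin": 0}, {"slide": [0, 0, 0], "spin": 0}]'

```text
clock: 3.8
position: [0.5848, 0.2388, 0.1523]
ee_rot: [-0.0, 0.999, -0.047, 0.001]
contact_force: [-0.3, -0.2, -0.2]
width: 0.0856
```

```bash
python3 - <<'E'
from m import *
s=manip.get_state();print(s['position'],s['ee_rot'])
a=eyes.get_image('top');b=eyes.get_image('side')
f=lambda i,x,y,w,h,k:cv2.resize(i[y:y+h,x:x+w],None,fx=k,fy=k,interpolation=cv2.INTER_CUBIC)
cv2.imwrite('pics/z6.png',np.hstack([f(b,235,70,90,140,4),f(a,90,120,100,140,4)]))
E
```

```text
[0.58479934 0.23882916 0.15234697] [-2.92077649e-04  9.98893480e-01 -4.70197099e-02  9.36362827e-04]
```

View pics/z6.png

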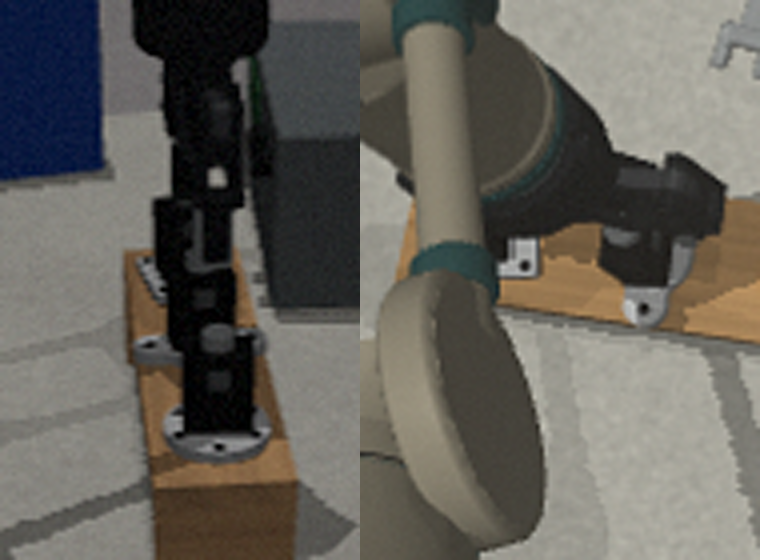

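servo_tool --increments '[{"slide": [-0.001, 0.0015, 0.005], "spin": 0}, {"slide": [0, 0, 0.01], "spin": 0}, {"slide": [0, 0, 0.012], "spin": 0}, {"slide": [0, 0, 0.012], "spin": 0}, {"slide": [0, 0, 0.008], "spin": 0}, {"slide": [0, 0, 0.005], "spin": 0}, {"slide": [0, 0, 0], "spin": 0}, {"slide": [0, 0, 0], "spin": 0}]'

```text
clock: 4.7
position: [0.5832, 0.2374, 0.0993]
ee_rot: [-0.0, 0.999, -0.047, 0.0]
contact_force: [0.4, 0.0, 0.4]
width: 0.0854
```

servo_tool --increments '[{"slide": [0, 0, 0], "spin": 0}, {"slide": [0, 0, 0], "spin": 0}, {"slide": [0, 0, 0], "spin": 0}, {"slide": [0, 0, 0], "spin": 0}, {"slide": [0, 0, 0], "spin": 0}, {"slide": [0, 0, 0], "spin": 0}, {"slide": [0, 0, 0], "spin": 0}, {"slide": [0, 0, 0], "spin": 0}]' --hand 0 --newtons 70

```text
clock: 5.5
position: [0.5832, 0.2372, 0.0997]
ee_rot: [0.0, 0.999, -0.047, 0.0]
contact_force: [0.2, -1.4, 3.3]
width: 0.0256
```

servo_tool --increments '[{"slide": [0, 0, -0.005], "spin": 0}, {"slide": [0, 0, -0.01], "spin": 0}, {"slide": [0, 0, -0.01], "spin": 0}, {"slide": [0, 0, -0.02], "spin": 0}, {"slide": [0, 0, -0.02], "spin": 0}, {"slide": [0, 0, -0.02], "spin": 0}, {"slide": [0, 0, 0], "spin": 0}]'

```text
clock: 6.2
position: [0.5849, 0.238, 0.1881]
ee_rot: [-0.001, 0.999, -0.047, 0.003]
contact_force: [0.8, 0.7, -1.8]
width: 0.0253
```

servo_tool --increments '[{"slide": [0, 0, -0.02], "spin": 0}, {"slide": [0, 0, -0.02], "spin": 0}, {"slide": [0, 0, -0.02], "spin": 0}, {"slide": [0, 0, -0.01], "spin": 0}, {"slide": [0, 0, 0], "spin": 0}, {"slide": [0, 0, 0], "spin": 0}]'

```text
clock: 6.8
position: [0.5824, 0.2372, 0.2531]
ee_rot: [0.0, 0.999, -0.047, -0.001]
contact_force: [0.2, 0.5, -2.5]
width: 0.0253
```

```bash
python3 - <<'E'
from m import *
s=manip.get_state();print(s['position'],s['ee_rot'],s['contact_force'],s['moment'])
a=eyes.get_image('top');b=eyes.get_image('side')
cv2.imwrite('pics/side2.png',b);cv2.imwrite('pics/top2.png',a)
f=lambda i,x,y,w,h,k:cv2.resize(i[y:y+h,x:x+w],None,fx=k,fy=k,interpolation=cv2.INTER_CUBIC)
cv2.imwrite('pics/z7.png',np.hstack([f(b,235,30,90,140,4),f(a,90,120,100,140,4)]))
E
```

```text
[0.58237788 0.23716345 0.2531326 ] [ 3.19974749e-04  9.98895835e-01 -4.69707687e-02 -8.69461434e-04] [ 0.23631002  0.45684194 -2.50358008] [ 0.05642388 -0.00681674  0.00673392]
```

View pics/z7.png

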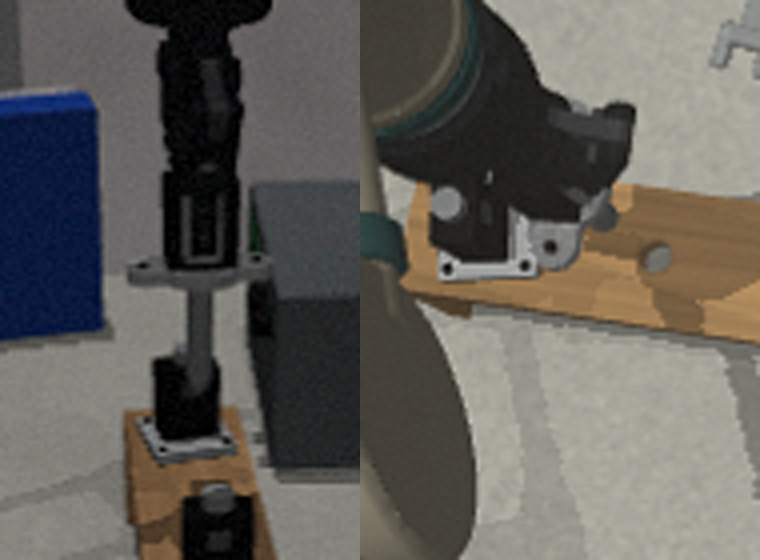

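Clean lift: the probe hangs straight and the rack's other probes are undisturbed. Next I'll raise it a bit more, align yaw and travel to the fixture.

servo_tool --increments '[{"slide": [0, 0, -0.01], "spin": 3.5}, {"slide": [0, 0, -0.01], "spin": 3.5}, {"slide": [0, 0, 0], "spin": 3.5}, {"slide": [0, 0, 0], "spin": 3.5}, {"slide": [0, 0, 0], "spin": 0}]'

```text
clock: 7.4
position: [0.5825, 0.2372, 0.2731]
ee_rot: [0.001, 0.986, -0.168, -0.001]
contact_force: [-0.2, 0.4, -2.9]
width: 0.0254
```

servo_tool --increments '[{"slide": [0.005, 0.015, 0], "spin": 0}, {"slide": [0.01, 0.03, 0], "spin": 0}, {"slide": [0.011, 0.035, 0], "spin": 0}, {"slide": [0.011, 0.035, 0], "spin": 0}, {"slide": [0.011, 0.035, 0], "spin": 0}, {"slide": [0.011, 0.035, 0], "spin": 0}, {"slide": [0.011, 0.035, 0], "spin": 0}, {"slide": [0.011, 0.035, 0], "spin": 0}]'

```text
clock: 8.2
position: [0.5738, -0.0326, 0.2739]
ee_rot: [0.0, 0.986, -0.168, -0.0]
contact_force: [0.2, -1.1, -2.3]
width: 0.0253
```

servo_tool --increments '[{"slide": [0.011, 0.035, 0], "spin": 0}, {"slide": [0.011, 0.035, 0], "spin": 0}, {"slide": [0.01, 0.03, 0], "spin": 0}, {"slide": [0.006, 0.02, 0], "spin": 0}, {"slide": [0.005, 0.01, 0], "spin": 0}, {"slide": [0, 0.005, 0], "spin": 0}, {"slide": [0, 0, 0], "spin": 0}, {"slide": [0, 0, 0], "spin": 0}]'

```text
clock: 9.0
position: [0.5703, -0.1708, 0.2743]
ee_rot: [-0.0, 0.986, -0.168, -0.0]
contact_force: [0.7, 0.4, -3.0]
width: 0.0252
```

```bash
cat > st.py <<'E'
from m import *
s=manip.get_state();p=s['position'];q=s['ee_rot'];yaw=2*np.arctan2(q[2],q[1])
d=np.array([.568,-.1768])-p[:2]
print(p,q,'yaw',np.degrees(yaw),'F',s['contact_force'],s['moment'])
print('to seat tx,ty',d@[np.cos(yaw),np.sin(yaw)],d@[np.sin(yaw),-np.cos(yaw)],'clock',s['clock'],'q6',s['qpos'][5])
E
python3 st.py
```

```text
[ 0.57033729 -0.17076067  0.27430155] [-3.39928682e-04  9.85808671e-01 -1.67872362e-01 -1.38341710e-04] yaw -19.32827467399406 F [ 0.73999279  0.36377509 -3.00896718] [0.04821815 0.00842462 0.04853232]
to seat tx,ty -0.00020665533642073573 0.006472531105320669 clock 9.0 q6 1.4999681404682297
```

servo_tool --increments '[{"slide": [0, 0.0065, 0], "spin": 0.2}, {"slide": [0, 0, 0.015], "spin": 0}, {"slide": [0, 0, 0.02], "spin": 0}, {"slide": [0, 0, 0.02], "spin": 0}, {"slide": [0, 0, 0.01], "spin": 0}, {"slide": [0, 0, 0.004], "spin": 0}, {"slide": [0, 0, 0], "spin": 0}, {"slide": [0, 0, 0], "spin": 0}]'

```text
clock: 9.8
position: [0.569, -0.1781, 0.2063]
ee_rot: [0.0, 0.985, -0.17, 0.001]
contact_force: [0.4, 0.2, -2.6]
width: 0.0258
```

```bash
python3 st.py; python3 - <<'E'
from m import *
a=eyes.get_image('top');b=eyes.get_image('side')
cv2.imwrite('pics/side3.png',b);cv2.imwrite('pics/top3.png',a)
f=lambda i,x,y,w,h,k:cv2.resize(i[y:y+h,x:x+w],None,fx=k,fy=k,interpolation=cv2.INTER_CUBIC)
cv2.imwrite('pics/z8.png',f(b,280,190,120,120,5));cv2.imwrite('pics/z9.png',f(a,300,120,100,110,5))
E
```

```text
[ 0.56898409 -0.17805389  0.20630362] [ 2.89729923e-04  9.85451901e-01 -1.69951753e-01  9.32477817e-04] yaw -19.570037159937776 F [ 0.42265244  0.23834958 -2.58475186] [-0.0108985  -0.00320269  0.00311305]
to seat tx,ty -0.001347244396465574 -0.0008518236016896696 clock 9.8 q6 1.4924978607174217
```

View pics/z8.png

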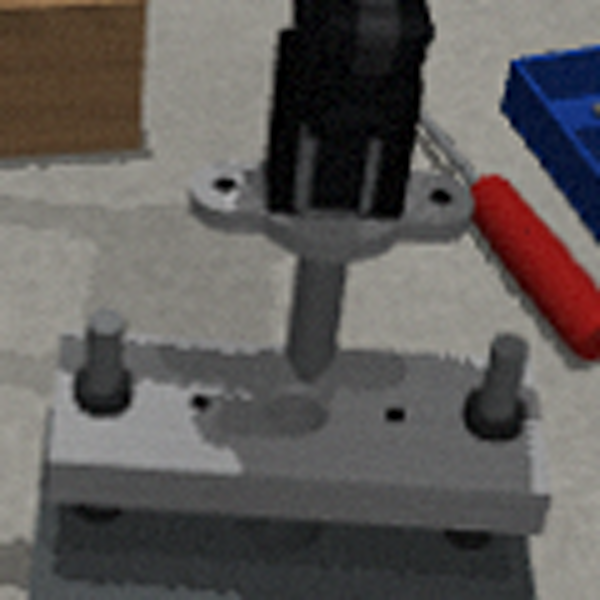

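View pics/z9.png

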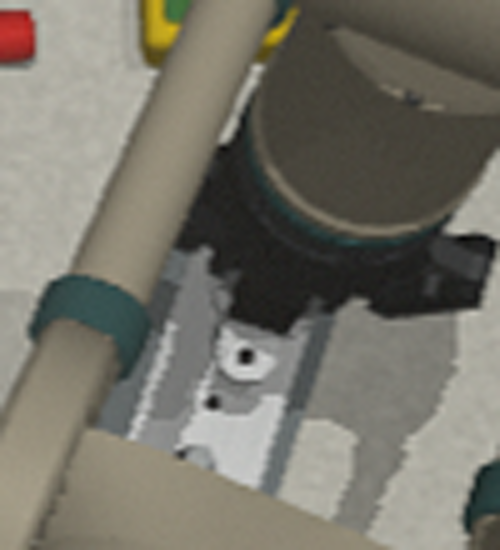

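The stem tip is above and slightly behind the bore in the side view, with both ear holes visible there and one in the top view. I'll measure the ear holes against the plate holes.

```bash
cat > b.py <<'E'
from m import *
T=cv2.imread('pics/top3.png');S=cv2.imread('pics/side3.png')
zt=lambda X,Y,k,ox,oy:((X+.5)/k-.5+ox,(Y+.5)/k-.5+oy)
ze=.2063-.0147+.008
J={'pl':(S,zt(202,403,5,280,190),3,.105,'side'),'pr':(S,zt(395,414,5,280,190),3,.105,'side'),
'el':(S,zt(226,184,5,280,190),3,ze,'side'),'er':(S,zt(441,196,5,280,190),3,ze,'side'),
'te':(T,zt(246,356,5,300,120),3,ze,'top'),'tp':(T,zt(213,402,5,300,120),3,.105,'top')}
R={}
for k,(im,c,r,z,n) in J.items():
    u,a=cen(im,*c,r,True); R[k]=onz(n,[u],z)[0]; print(k,np.round(c,1),np.round(u,2),round(a,1),np.round(R[k],4))
m1=(R['pl']+R['pr'])/2;m2=(R['el']+R['er'])/2
print('plate mid',m1,'ear mid',m2,'dist',np.linalg.norm(R['el']-R['er']))
print('yaws',[np.degrees(np.arctan2(*(R[a]-R[b])[1::-1])) for a,b in(('pr','pl'),('er','el'))])
print('need side',m1-m2,'need top',R['tp']-R['te'])
E
python3 b.py
```

```text
pl [320.  270.2] [319.87 270.17] 9.6 [ 0.539 -0.167  0.105]
pr [358.6 272.4] [358.54 272.56] 7.7 [ 0.5988 -0.188   0.105 ]
el [324.8 226.4] [324.52 226.43] 9.8 [ 0.5399 -0.1677  0.1996]
er [367.8 228.8] [367.7  228.87] 9.7 [ 0.6003 -0.1889  0.1996]
te [348.8 190.8] [348.74 190.75] 8.3 [ 0.539  -0.1674  0.1996]
tp [342.2 200. ] [342.4  200.01] 8.9 [ 0.5383 -0.1666  0.105 ]
plate mid [ 0.56886662 -0.17748621  0.105     ] ear mid [ 0.57010151 -0.17832572  0.1996    ] dist 0.06403572382353707
yaws [np.float64(-19.332609591816933), np.float64(-19.350895611297567)]
need side [-0.00123489  0.0008395  -0.0946    ] need top [-0.0007556   0.00087077 -0.0946    ]
```

Both views agree on the correction, about (-1.0, +0.9) mm in the world frame, and the yaws match. I'll apply it and lower the tip into the bore.

servo_tool --increments '[{"slide": [-0.0012, -0.0005, 0.003], "spin": 0}, {"slide": [0, 0, 0.004], "spin": 0}, {"slide": [0, 0, 0.005], "spin": 0}, {"slide": [0, 0, 0.005], "spin": 0}, {"slide": [0, 0, 0.005], "spin": 0}, {"slide": [0, 0, 0.003], "spin": 0}, {"slide": [0, 0, 0], "spin": 0}, {"slide": [0, 0, 0], "spin": 0}]'

```text
clock: 10.7
position: [0.5674, -0.1771, 0.1803]
ee_rot: [0.0, 0.985, -0.17, 0.0]
contact_force: [0.7, -0.8, -2.3]
width: 0.0255
```

```bash
python3 st.py
```

```text
[ 0.56741749 -0.17705452  0.1802835 ] [ 3.74249429e-05  9.85426024e-01 -1.70104524e-01  1.28394252e-05] yaw -19.587792780371515 F [ 0.66918639 -0.83064646 -2.29363458] [ 0.01966304  0.00423854 -0.03523885]
to seat tx,ty 0.0004634680242813574 -0.0004350737521646515 clock 10.7 q6 1.4932447951246266
```

servo_tool --increments '[{"slide": [0.0004, 0, 0.003], "spin": 0}, {"slide": [0, 0, 0.004], "spin": 0}, {"slide": [0, 0, 0.004], "spin": 0}, {"slide": [0, 0, 0.004], "spin": 0}, {"slide": [0, 0, 0], "spin": 0}, {"slide": [0, 0, 0], "spin": 0}]'

```text
clock: 11.3
position: [0.5677, -0.1771, 0.1651]
ee_rot: [0.0, 0.985, -0.17, -0.0]
contact_force: [0.2, 0.4, -2.5]
width: 0.0255
```

```bash
python3 st.py
```

```text
[ 0.56767259 -0.17712187  0.16510542] [ 2.52839139e-06  9.85430278e-01 -1.70079815e-01 -1.55414062e-04] yaw -19.584919582089537 F [ 0.16381743  0.39467372 -2.54766836] [-0.00756832 -0.01646404 -0.04643259]
to seat tx,ty 0.00020057820801694119 -0.0004130012226386406 clock 11.3 q6 1.4932835950968413
```

Stem is about 25 mm in with no contact force. Continuing down.

servo_tool --increments '[{"slide": [0, 0, 0.004], "spin": 0}, {"slide": [0, 0, 0.007], "spin": 0}, {"slide": [0, 0, 0.008], "spin": 0}, {"slide": [0, 0, 0.008], "spin": 0}, {"slide": [0, 0, 0.007], "spin": 0}, {"slide": [0, 0, 0.005], "spin": 0}, {"slide": [0, 0, 0], "spin": 0}, {"slide": [0, 0, 0], "spin": 0}]'

```text
clock: 12.1
position: [0.5678, -0.1772, 0.1262]
ee_rot: [0.0, 0.985, -0.17, 0.0]
contact_force: [1.0, 0.2, -2.0]
width: 0.0252
```

```bash
python3 st.py; python3 - <<'E'
from m import *
b=eyes.get_image('side')
f=lambda i,x,y,w,h,k:cv2.resize(i[y:y+h,x:x+w],None,fx=k,fy=k,interpolation=cv2.INTER_CUBIC)
cv2.imwrite('pics/side4.png',b);cv2.imwrite('pics/z10.png',f(b,280,220,120,110,5))
E
```

```text
[ 0.56783287 -0.17720186  0.12624475] [ 3.77032752e-05  9.85428705e-01 -1.70088992e-01  3.30583348e-05] yaw -19.585986608059233 F [ 1.02359867  0.17329935 -2.03908635] [0.00209966 0.058843   0.02307915]
to seat tx,ty 2.2746796877594926e-05 -0.00043463715688095086 clock 12.1 q6 1.4932708719526278
```

View pics/z10.png

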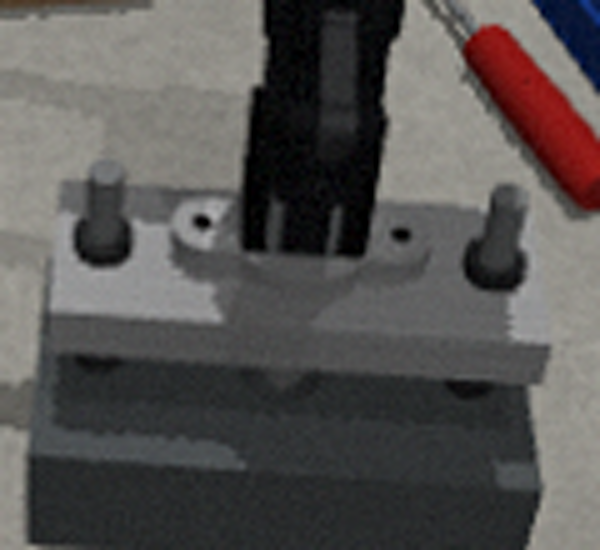

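Flange is about 6 mm above the plate and the stem is in the bore. I'll press down gradually and check the force.

servo_tool --increments '[{"slide": [0, 0, 0.003], "spin": 0}, {"slide": [0, 0, 0.003], "spin": 0}, {"slide": [0, 0, 0.002], "spin": 0}, {"slide": [0, 0, 0.002], "spin": 0}, {"slide": [0, 0, 0.002], "spin": 0}, {"slide": [0, 0, 0], "spin": 0}, {"slide": [0, 0, 0], "spin": 0}]'

```text
clock: 12.85
position: [0.5679, -0.1772, 0.1148]
ee_rot: [0.0, 0.985, -0.17, 0.0]
contact_force: [-2.8, 0.8, 4.8]
width: 0.0251
```

```bash
python3 st.py
```

```text
[ 0.56786424 -0.1772074   0.11478918] [ 1.22805784e-04  9.85431306e-01 -1.70073623e-01  2.98220122e-04] yaw -19.584200426724543 F [-2.76836656  0.84086784  4.82531866] [ 0.16053125  0.23341169 -0.02087479]
to seat tx,ty -8.651246791945972e-06 -0.0004293414302544527 clock 12.85 q6 1.4932929012289713
```

servo_tool --increments '[{"slide": [-0.0003, 0, 0.002], "spin": 0}, {"slide": [0, 0, 0.002], "spin": 0}, {"slide": [0, 0, 0.002], "spin": 0}, {"slide": [0, 0, 0.002], "spin": 0}, {"slide": [0, 0, 0.001], "spin": 0}, {"slide": [0, 0, 0], "spin": 0}, {"slide": [0, 0, 0], "spin": 0}, {"slide": [0, 0, 0], "spin": 0}]'

```text
clock: 13.65
position: [0.5679, -0.1772, 0.1065]
ee_rot: [0.0, 0.985, -0.17, 0.001]
contact_force: [-2.3, 1.1, 8.6]
width: 0.0251
```

```bash
python3 st.py;python3 - <<'E'
from m import *
b=eyes.get_image('side');a=eyes.get_image('top')
f=lambda i,x,y,w,h,k:cv2.resize(i[y:y+h,x:x+w],None,fx=k,fy=k,interpolation=cv2.INTER_CUBIC)
cv2.imwrite('pics/side5.png',b);cv2.imwrite('pics/top5.png',a);cv2.imwrite('pics/z11.png',f(b,280,220,120,110,5))
F=[manip.get_state()['contact_force']];print(F)
E
```

```text
[ 0.56785767 -0.17723008  0.10651248] [ 2.03736459e-04  9.85427903e-01 -1.70091908e-01  7.40723785e-04] yaw -19.58633144842992 F [-2.25853137  1.05838462  8.56026041] [ 0.30086996  0.42162072 -0.00375532]
to seat tx,ty -1.0081304092146365e-05 -0.00045290880344947776 clock 13.65 q6 1.4932237940984816
[array([-2.43867634,  1.5497125 ,  9.44149417])]
```

View pics/z11.png

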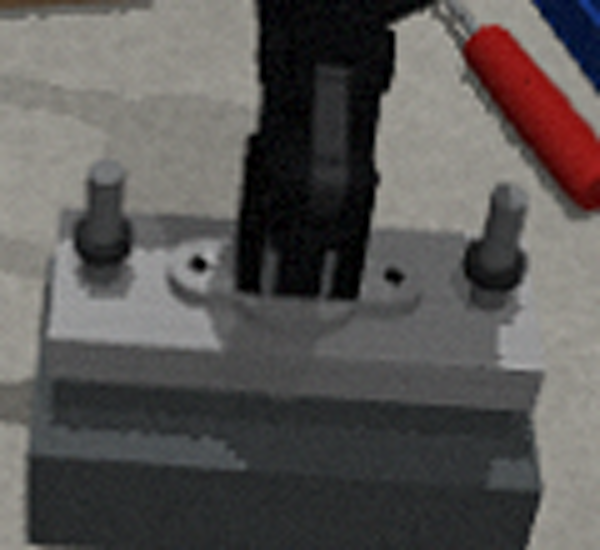

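View pics/top5.png

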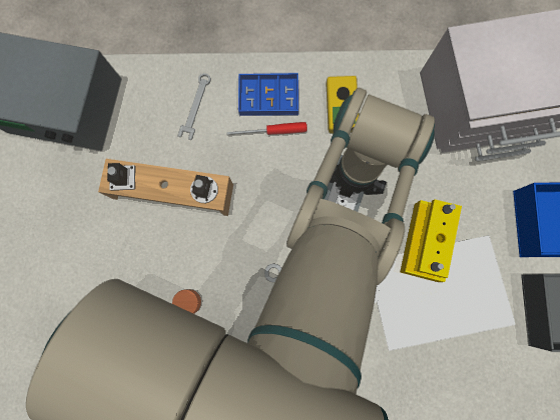

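The flange is flat on the sunken plate, with ear holes at z11 (199,263) and (393,274). The other two probes stay in the rack, at (120,175) and (203,187) in the top view. I'll hold briefly, then recheck.

servo_tool --increments '[{"slide": [0, 0, 0], "spin": 0}, {"slide": [0, 0, 0], "spin": 0}, {"slide": [0, 0, 0], "spin": 0}, {"slide": [0, 0, 0], "spin": 0}, {"slide": [0, 0, 0], "spin": 0}]'

```text
clock: 14.25
position: [0.5679, -0.1772, 0.1065]
ee_rot: [0.0, 0.985, -0.17, 0.001]
contact_force: [-2.2, 0.3, 8.2]
width: 0.0251
```

```bash
python3 st.py; python3 - <<'E'
from m import *
S=eyes.get_image('side')
zt=lambda X,Y,k,ox,oy:((X+.5)/k-.5+ox,(Y+.5)/k-.5+oy)
z=.1065-.0147+.008
P=[onz('side',[cen(S,*zt(*c,5,280,220),3)[0]],z)[0] for c in((199,263),(393,274))]
print(P,(P[0]+P[1])/2,np.linalg.norm(P[1]-P[0]),np.degrees(np.arctan2(*(P[1]-P[0])[1::-1])))
# plate front top edge vs original height
u=[zt(50,340,5,280,220),zt(540,370,5,280,220)]
u0=[zt(93,256,6,275,240),zt(690,293,6,275,240)]
print(onz('side',u0,.105)); 
for zz in(.095,.0915,.088):print(zz,onz('side',u,zz))
E
```

```text
[ 0.56788721 -0.17721296  0.1065383 ] [ 2.08242844e-04  9.85429899e-01 -1.70080203e-01  7.71653429e-04] yaw -19.584970890718676 F [-2.17259932  0.26340716  8.19489312] [0.23651985 0.37626639 0.00484697]
to seat tx,ty -3.2158851279455936e-05 -0.0004268743905794055 clock 14.25 q6 1.4932395924052755
[array([ 0.538261 , -0.1669372,  0.0998   ]), array([ 0.5990488 , -0.18818322,  0.0998    ])] [ 0.5686549  -0.17756021  0.0998    ] 0.06439371150279216 -19.265096595815212
[[ 0.48449031 -0.180368    0.105     ]
 [ 0.63305683 -0.23215066  0.105     ]]
0.095 [[ 0.48321326 -0.18261946  0.095     ]
 [ 0.63077013 -0.23373295  0.095     ]]
0.0915 [[ 0.4840447  -0.17969776  0.0915    ]
 [ 0.63268673 -0.23118715  0.0915    ]]
0.088 [[ 0.48487614 -0.17677606  0.088     ]
 [ 0.63460333 -0.22864135  0.088     ]]
```

The plate edge reads about 13 mm down, the ear-hole midpoint is within about 0.3 mm of the seat, and the force is steady. Handing in.

```bash
python3 -c "
from rig import manip
print(manip.sign_off())"
```

```text
the job is handed in; nothing more can be done
None
```

I took the two-eared probe from the middle bore of the rack and slid its stem into the grey fixture's bore. It is handed in still gripped (grip set to 70 N) and pressing, at about 14 s on the clock. No verdict was reported.

The last checks:
- **Push:** the wrist reads 8.2–9.4 N upward, which with the probe's roughly 3 N weight means about 11–12 N on the plate. The tool height and the plate edge in the side view both put the plate about 13 mm down, well short of its stop.
- **Position:** the midpoint of the ear holes is within about 0.3 mm of the seat as seen in the same camera. The ears are within about 0.3° of the plate's length, with no visible tilt.
- **Other probes:** the top view after pressing shows the disc and square probes still in place in the rack.
- **Disagreements:** a steady sideways force of about 2 N remains, so the stem probably rests lightly against the bore or the flange rubs on the plate. The two cameras disagree by about 0.5–0.9 mm on absolute positions, within their calibration.

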